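# Park the sample containers in their holders

## Task

Clear the bench for the measurement: put each of the four sample containers (the squat jar, the slim vial, the square bottle and the oblong slide box) into the shallow holder that matches its shape and size, standing upright and flat on the holder's floor inside the rim. Never let a container tip over, and leave the beaker and the tape roll where they are.

Things in the scene. Friction and masses are not known exactly. Their poses are not given: they have to be found in the camera images.
- jar: Squat round sample jar, all white plastic with a screw lid, standing upright: 60 mm diameter, 50 mm high. Origin: centre of its underside, z up. Loose, about 0.12 kg. Fits the large round holder.
- vial: Slim round sample vial, all white plastic with a screw cap, standing upright: 28 mm diameter, 70 mm high. Origin: centre of its underside, z up. Loose, about 0.04 kg. Fits the small round holder.
- square_bottle: Square sample bottle, white plastic, standing upright: body 44 x 44 mm and 50 mm high, then a short neck and a round white cap of 32 mm diameter, 68 mm high overall. Origin: centre of its underside; x and y square to its flat sides, z up. Loose, about 0.10 kg. Fits the square holder.
- slide_box: Oblong slide box, all white plastic, lid fixed shut (thin grey seam), lying flat: 90 mm long (its x), 36 mm wide (its y), 45 mm high. Origin: centre of its underside, z up. Loose, about 0.09 kg. Fits the long holder.
- large_round_holder: Shallow round black dish, fixed to the bench: 88 mm outside, 76 mm inside diameter. Floor 4 mm and rim 12 mm above the bench. Origin: centre of its underside, on the bench.
- small_round_holder: Shallow round black dish, fixed to the bench: 56 mm outside, 44 mm inside diameter. Floor 4 mm and rim 12 mm above the bench. Origin: centre of its underside, on the bench.
- square_holder: Shallow square black dish, fixed to the bench: 72 x 72 mm outside, 60 x 60 mm inside. Floor 4 mm and rim 12 mm above the bench. Origin: centre of its underside, on the bench; x and y square to its walls.
- long_holder: Shallow oblong black dish, fixed to the bench: outside 118 mm long (its x) by 64 mm wide (its y), inside 106 x 52 mm. Floor 4 mm and rim 12 mm above the bench. Origin: centre of its underside, on the bench.
- beaker: Bystander: open white beaker, about 72 mm across the rim and 90 mm high, loose, standing at the robot's left of the work. Origin: centre of its underside.
- tape_roll: Bystander: roll of paper tape lying flat, 96 mm outside, 72 mm inside diameter, 24 mm high, loose, at the robot's right of the work. Origin: centre of its underside.

How it is judged:
At the end, for the whole second after the job is handed in: Jar in the large round holder, vial in the small round, square bottle in the square, slide box in the long one: each within 13 mm of the centre (anywhere inside the rim), underside on the floor (under 6.5 mm above the holder's underside), upright within 0.08 rad, at rest (horizontal distance between jar and large_round_holder below 0.013 m and z of jar in the frame of large_round_holder below 0.0065 m and angle between each of jar, vial, square_bottle, slide_box's own z axis and vertical below 0.08 rad and linear speed of each of jar, vial, square_bottle, slide_box below 0.02 m/s and angular speed of each of jar, vial, square_bottle, slide_box below 0.2 rad/s and horizontal distance between vial and small_round_holder below 0.013 m and z of vial in the frame of small_round_holder below 0.0065 m and horizontal distance between square_bottle and square_holder below 0.013 m and z of square_bottle in the frame of square_holder below 0.0065 m and horizontal distance between slide_box and long_holder below 0.013 m and z of slide_box in the frame of long_holder below 0.0065 m); the robot touches nothing.
It fails at once if a container tips over (leans more than 0.7 rad) (angle between any of jar, vial, square_bottle, slide_box's own z axis and vertical above 0.7 rad).
It fails at once if the beaker or the tape roll is moved more than 30 mm (distance of any of beaker, tape_roll from where it was at the start of the episode above 0.03 m).
It also fails if it takes over 96 s, if anything falls off the work surface, if the arm or the gripper's body presses on something with over 40 N, if the wrist force passes 120 N, or if a joint passes its speed limit or range.

## Robot

A 7-joint arm with a two-finger parallel gripper is mounted at the origin on the work surface. World frame = base frame: x ahead of the robot, y to its left, z up, the work surface at z = 0. Lengths are in m, angles in rad, forces in N, time in s.
With the tool pointing down it reaches from about 0.425 to 0.8 m from the base axis. Payload 8.3 kg.
Tool frame: the origin (TCP) lies midway between the tips of the shut fingers; the grasp point (between the pads) lies behind it (grip_depth is the z of the grasp point in the tool frame, in m); z points along the fingers, x is the direction in which the jaws open and shut, and the axes are right-handed (so a half turn about z gives the same grasp; the last joint's range is limited). The gripper opens to 85 mm and grips with 20 to 120 N. Pads are 22 mm wide; open, the fingers measure 114 mm over their backs; the gripper's body (76 mm by 85 mm) begins 54 mm behind the grasp point. The pads swing forward as they close: fully open they stand 13 mm farther back than shut.
Start: joints at [1.048, 0.383, 0.016, 1.37, -0.006, 1.388, -0.046], TCP at [0.277, -0.56, 0.231] pointing down, gripper open.
Joint ranges: [-2.95, 2.95], [-0.25, 2.06], [-1.52, 1.56], [0.18, 2.33], [-1.44, 4.58], [0.02, 2.06], [-3.01, 3.01]. Speed limits (rad/s): [2.39, 2.39, 3.01, 3.01, 3.14, 3.14, 3.14].

## Interface

Orientations are given as a unit quaternion [w, x, y, z].
In Python, from rig import goto, move_l, goto_joints, set_gripper, wait, ik, get_image, MotionError, sign_off, current_t, current_joint_positions, current_qd, current_joint_torque, current_tcp_pos, current_ee_rot, current_force, current_torque, current_opening, grip_depth gives the robot as it stands. The module is installed in compiled form; this text tells all that it offers. Calls block until the motion is done:
- goto(position, orientation): joint-space move of the TCP to a pose.
- move_l(position, attitude=None, velocity=0.15): straight line of the TCP; attitude=None keeps the orientation; velocity is the mean speed in m/s.
- goto_joints(angles): joint-space move.
- set_gripper(opening, grasp_force=None): opening from 0.0 (shut) to 1.0 (fully open); grasp_force is the grip in N (None keeps the last); returns when the fingers have stopped.
- wait(seconds).
- ik(position, orientation): joint angles nearest the present ones, or None.
- get_image(name): name is "scene" or "top"; returns a dict with "image" (400x640x3 uint8, red, green, blue), "vertical_fov" (degrees; the focal length in pixels is half the picture's height over the tangent of half this angle, whatever the lens; pixels are square), "cx", "cy" (the principal point, pixels), "rvec" (rotation vector, rad) and "tvec" (3), from world to camera coordinates, as OpenCV has them. Camera axes: x right, y down, z forward; pixel columns grow to the right and rows downward; lengths in m; the calibration is good to about 2 mm. A picture is of the moment at which its call begins. There is no depth.
A pose or a line that the arm cannot do raises MotionError and nothing moves.
- sign_off(): hands the job in, once; it reports no verdict.
Readings, each from a call of its own:
- current_t(): time.
- current_joint_positions(): joint angles.
- current_qd(): joint speeds.
- current_joint_torque(): joint torques, N m.
- current_tcp_pos(): TCP position.
- current_ee_rot(): TCP orientation.
- current_force(): force on the tool from outside, world axes, zero at the start.
- current_torque(): the same for the moment, N m.
- current_opening(): opening from 0.0 (shut) to 1.0 (fully open).
Only numpy, scipy, OpenCV 4.12 (cv2) and the standard library are available. Lean on these libraries where they do the work, as an engineer would, in place of code of your own. Each camera call takes 0.05 s, during which the arm holds its last target.

## Working session

There is one attempt and no reset: what is moved stays moved. The work goes in short steps, each a Python script; the robot and the scene stay as the last script left them, time stands still between calls to the robot, and variables do not carry over. Pictures are saved under pics/ and viewed, and the job is handed in when it is done.

```bash
mkdir -p pics; ls
python3 - <<'E'
from rig import *
import cv2,numpy as np
for n in("scene","top"):
    d=get_image(n); cv2.imwrite(f"pics/{n}0.png",d["image"][:,:,::-1])
    print(n,{k:v for k,v in d.items() if k!="image"})
    np.savez(f"{n}.npz",**d)
g=grip_depth() if callable(grip_depth) else grip_depth
print(g,current_t(),current_tcp_pos(),current_ee_rot(),current_opening(),current_force())
E
```

```text
pics
scene {'vertical_fov': 42.059570060932586, 'cx': 317.5079858403652, 'cy': 188.0580989119316, 'rvec': array([ 0.72885795,  2.64902823, -1.08329461]), 'tvec': array([ 0.48071566, -0.18373187,  1.48549874])}
top {'vertical_fov': 55.943217771136226, 'cx': 319.13183879768854, 'cy': 193.4866060089121, 'rvec': array([ 2.15721915, -2.10102666,  0.1934487 ]), 'tvec': array([-0.04172747,  0.55736569,  0.88459561])}
-0.0187 0.1 [ 0.27719412 -0.55968537  0.23037964] [-4.47491763e-04  8.49653798e-01 -5.27340189e-01 -7.40258739e-04] 0.9952531244553725 [-0.01861537  0.29037519  0.96056825]
```

View pics/scene0.png

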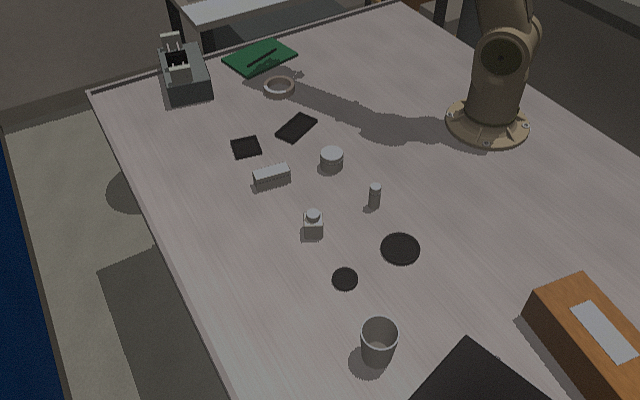

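View pics/top0.png

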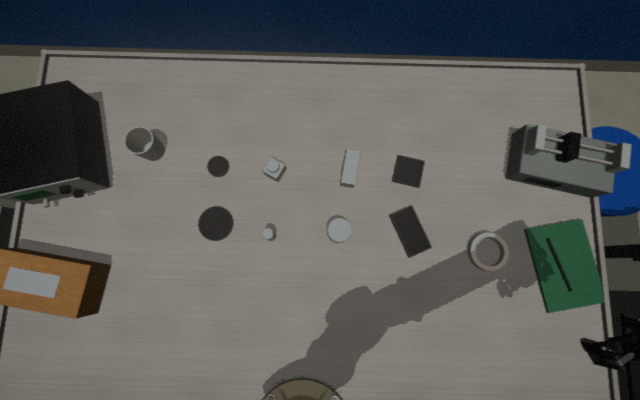

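Run:
```python
import cv2
im=cv2.imread("pics/top0.png"); sc=cv2.imread("pics/scene0.png")
def crop(im,x,y,w,h,s,n): cv2.imwrite(n,cv2.resize(im[y:y+h,x:x+w],None,fx=s,fy=s,interpolation=cv2.INTER_CUBIC))
crop(im,190,140,130,110,6,"pics/tL.png"); crop(im,320,140,130,125,5,"pics/tR.png"); crop(sc,220,90,210,210,3,"pics/s.png")
```

```text
(no output)
```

View pics/tL.png

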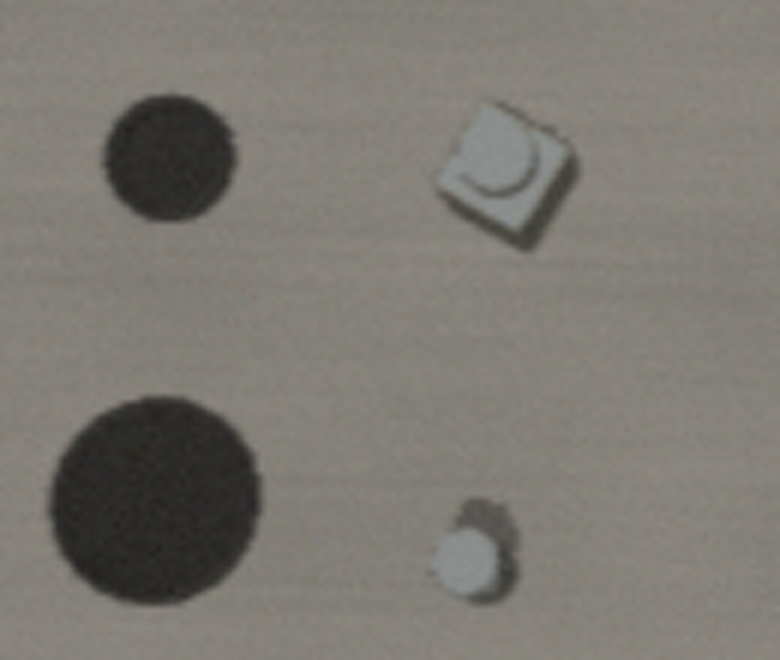

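View pics/tR.png

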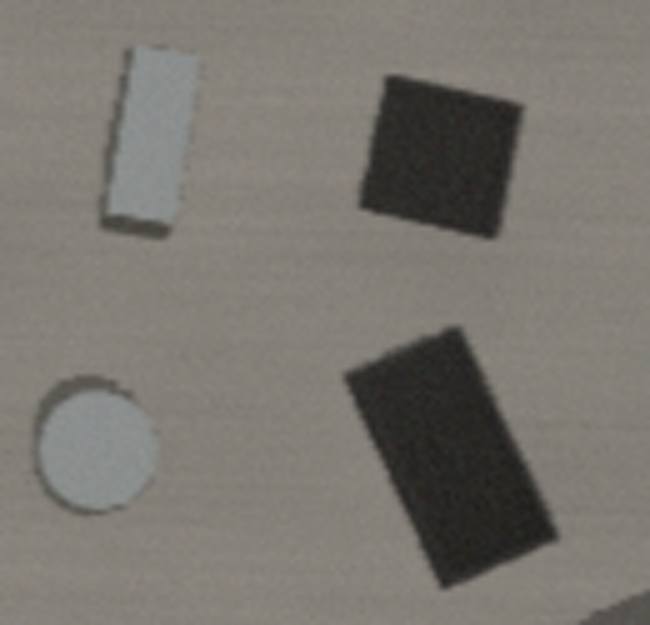

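View pics/s.png

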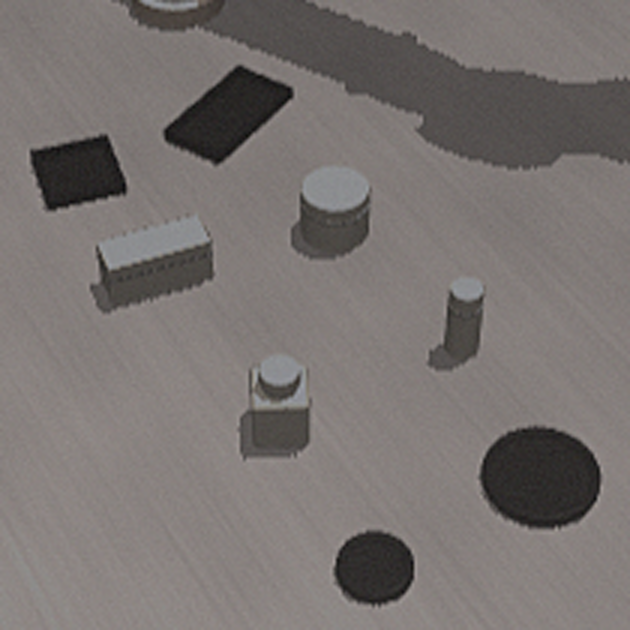

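```bash
cat > h.py <<'E'
import numpy as np,cv2
def P(d):
    f=200/np.tan(np.radians(float(d["vertical_fov"]))/2)
    K=np.array([[f,0,float(d["cx"])],[0,f,float(d["cy"])],[0,0,1.]])
    R=cv2.Rodrigues(np.asarray(d["rvec"],float))[0]
    return K,R,np.asarray(d["tvec"],float).reshape(3)
def px2w(d,uv,z):
    K,R,t=P(d); C=-R.T@t
    uv=np.atleast_2d(uv).astype(float)
    r=(R.T@np.linalg.inv(K)@np.c_[uv,np.ones(len(uv))].T).T
    return (C+r*((z-C[2])/r[:,2])[:,None])[:,:2]
def blobs(d,kind,amin=40,box=None,thr=None):
    hsv=d["image"].max(2)
    m=(hsv<thr) if kind=="dark" else (hsv>thr)
    m=m.astype(np.uint8)
    if box is not None:
        mm=np.zeros_like(m);x,y,w,h=box;mm[y:y+h,x:x+w]=1;m*=mm
    out=[]
    n,l,s,c=cv2.connectedComponentsWithStats(m)
    for i in range(1,n):
        if s[i,4]>=amin:
            cs,_=cv2.findContours((l==i).astype(np.uint8),cv2.RETR_EXTERNAL,cv2.CHAIN_APPROX_NONE)
            ys,xs=np.nonzero(l==i)
            out.append((c[i],s[i],max(cs,key=len)[:,0],np.c_[xs,ys]))
    return out
E
python3 - <<'E'
from h import *
for n,box,tw in(("top",(190,140,260,125),150),("scene",(220,105,210,195),135)):
    d=dict(np.load(n+".npz"))
    K,R,t=P(d);print(n,"cam",-R.T@t)
    g=d["image"].max(2); print(np.percentile(g[box[1]:box[1]+box[3],box[0]:box[0]+box[2]],[1,5,25,50,75,95,99]))
    for k,th in(("dark",75),("white",tw)):
        for c,s,ct,pts in blobs(d,k,30,box,th):
            for z in ((.012,.008) if k=="dark" else (.045,.05,.07)):
                w=px2w(d,pts,z).astype(np.float32)
                # area via pixel jac
                J=abs(np.linalg.det(np.c_[px2w(d,c+[1,0],z)[0]-px2w(d,c,z)[0],px2w(d,c+[0,1],z)[0]-px2w(d,c,z)[0]]))
                r=cv2.minAreaRect(w*1000)
                print(k,np.round(c,1),s[4],"z",z,"mean",np.round(w.mean(0),4),"rect",np.round(r[0],1),np.round(r[1],1),round(r[2],1),"eqdia mm",round(2000*np.sqrt(J*s[4]/np.pi),1))
E
```

```text
top cam [ 0.39240124 -0.0265863   0.9696502 ]
[ 39.  44. 130. 133. 135. 138. 143.]
dark [407.7 171. ] 760 z 0.012 mean [ 0.6312 -0.2569] rect [ 631.6 -257. ] [72.  74.3] 77.9 eqdia mm 82.5
dark [407.7 171. ] 760 z 0.008 mean [ 0.6322 -0.2579] rect [ 632.6 -257.9] [72.3 74.6] 77.9 eqdia mm 82.8
dark [217.9 166. ] 343 z 0.012 mean [0.6311 0.2396] rect [631.2 239.2] [54.2 51.3] 47.2 eqdia mm 55.4
dark [217.9 166. ] 343 z 0.008 mean [0.6321 0.2407] rect [632.2 240.3] [54.4 51.5] 47.2 eqdia mm 55.6
dark [215.4 223.2] 921 z 0.012 mean [0.4814 0.2348] rect [482.  234.7] [87.  83.9] 3.8 eqdia mm 87.1
dark [215.4 223.2] 921 z 0.008 mean [0.4818 0.2359] rect [482.4 235.8] [87.4 84.3] 3.8 eqdia mm 87.5
dark [409.8 231. ] 1181 z 0.012 mean [ 0.4746 -0.2598] rect [ 475.  -259.3] [117.   65.7] 24.7 eqdia mm 98.5
dark [409.8 231. ] 1181 z 0.008 mean [ 0.4749 -0.2607] rect [ 475.4 -260.3] [117.4  66. ] 24.7 eqdia mm 98.9
scene cam [0.99814516 0.76883858 0.94028981]
[ 34.  46. 126. 132. 137. 142. 146.]
dark [295.5 127.9] 735 z 0.012 mean [ 0.4801 -0.2535] rect [ 479.2 -254.5] [128.9  71.9] 24.7 eqdia
[... 3879 characters left out ...]
 0.07 mean [0.7427 0.1631] rect [701.5 143.8] [324.  308.9] 67.0 eqdia mm 249.9
white [407.4 219.7] 31 z 0.045 mean [0.4402 0.2022] rect [442.2 200.4] [29.7 14.6] 80.3 eqdia mm 16.3
white [407.4 219.7] 31 z 0.05 mean [0.4433 0.2054] rect [445.3 203.6] [29.6 14.6] 80.3 eqdia mm 16.2
white [407.4 219.7] 31 z 0.07 mean [0.4558 0.218 ] rect [457.7 216.3] [28.9 14.2] 80.3 eqdia mm 15.8
white [400.  270.5] 1821 z 0.045 mean [0.5374 0.3042] rect [537.7 275.3] [192.1 175. ] 60.1 eqdia mm 109.9
white [400.  270.5] 1821 z 0.05 mean [0.54   0.3068] rect [540.3 278. ] [191. 174.] 60.1 eqdia mm 109.3
white [400.  270.5] 1821 z 0.07 mean [0.5503 0.3172] rect [550.5 289. ] [186.8 170.1] 60.1 eqdia mm 106.8
```

Run:
```python
from h import *
for n,box in(("top",(190,140,260,125)),("scene",(220,105,210,195))):
    d=dict(np.load(n+".npz")); im=cv2.GaussianBlur(d["image"],(3,3),0).astype(int)
    pts={"top":[(339,230),(350,168),(268,234),(280,172),(300,200)],"scene":[(331,152),(270,170),(375,185),(313,213),(350,200)]}[n]
    print([tuple(im[v,u]) for u,v in pts])
    sc=(im[:,:,2]-im[:,:,0])
    sub=sc[box[1]:box[1]+box[3],box[0]:box[0]+box[2]]
    print(np.percentile(sub,[1,5,50,90,95,99]))
    m=np.clip(128+sc*4,0,255).astype(np.uint8)[box[1]:box[1]+box[3],box[0]:box[0]+box[2]]
    cv2.imwrite(f"pics/br_{n}.png",cv2.resize(m,None,fx=3,fy=3,interpolation=0))
```

```text
[(np.int64(139), np.int64(143), np.int64(141)), (np.int64(139), np.int64(143), np.int64(141)), (np.int64(138), np.int64(143), np.int64(141)), (np.int64(105), np.int64(104), np.int64(97)), (np.int64(134), np.int64(129), np.int64(124))]
[-13. -12. -11.  -5.  -3.   3.]
[(np.int64(139), np.int64(140), np.int64(143)), (np.int64(139), np.int64(141), np.int64(143)), (np.int64(140), np.int64(141), np.int64(144)), (np.int64(141), np.int64(141), np.int64(145)), (np.int64(134), np.int64(126), np.int64(124))]
[-11. -10.  -9.  -5.  -3.   4.]
```

View pics/br_top.png

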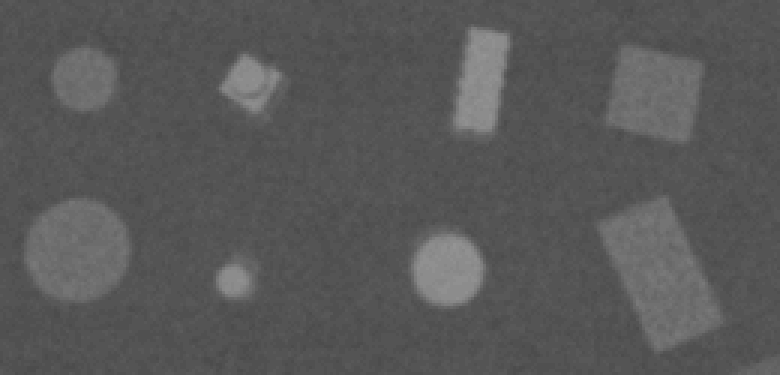

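```bash
cat >> h.py <<'E'
def white(d,box,vmin=120,amin=30):
    im=cv2.GaussianBlur(d["image"],(3,3),0).astype(int)
    m=((im[:,:,2]-im[:,:,0]>-4)&(im.max(2)>vmin)).astype(np.uint8)
    mm=np.zeros_like(m);x,y,w,h=box;mm[y:y+h,x:x+w]=1;m*=mm
    n,l,s,c=cv2.connectedComponentsWithStats(m)
    return [(c[i],s[i],np.argwhere(l==i)[:,::-1]) for i in range(1,n) if s[i,4]>=amin]
def rep(d,n,box):
    for c,s,pts in white(d,box):
        for z in (.045,.05,.07):
            w=px2w(d,pts,z).astype(np.float32)
            J=abs(np.linalg.det(np.c_[px2w(d,c+[1,0],z)[0]-px2w(d,c,z)[0],px2w(d,c+[0,1],z)[0]-px2w(d,c,z)[0]]))
            r=cv2.minAreaRect(w*1000)
            print(n,np.round(c,1),s[4],"z",z,"mean",np.round(w.mean(0),4),"rect",np.round(r[0],1),np.round(r[1],1),round(r[2],1),"eqdia",round(2000*np.sqrt(J*s[4]/np.pi),1))
E
python3 - <<'E'
from h import *
for n,box in(("top",(190,140,260,125)),("scene",(240,140,160,110))):
    rep(dict(np.load(n+".npz")),n,box)
E
```

```text
top [350.4 166.4] 448 z 0.045 mean [ 0.6311 -0.1043] rect [ 631.2 -104.5] [33.9 87.5] 81.3 eqdia 61.3
top [350.4 166.4] 448 z 0.05 mean [ 0.6298 -0.1039] rect [ 629.9 -104.1] [33.7 87. ] 81.3 eqdia 60.9
top [350.4 166.4] 448 z 0.07 mean [ 0.6247 -0.1022] rect [ 624.7 -102.4] [32.9 85.1] 81.3 eqdia 59.6
top [272.7 167.1] 205 z 0.045 mean [0.6238 0.0919] rect [623.2  91.4] [39.1 39.2] 62.4 eqdia 41.4
top [272.7 167.1] 205 z 0.05 mean [0.6225 0.0912] rect [622.   90.8] [38.9 39. ] 62.4 eqdia 41.1
top [272.7 167.1] 205 z 0.07 mean [0.6175 0.0887] rect [617.   88.2] [38.1 38.1] 62.4 eqdia 40.2
top [339.2 229.6] 425 z 0.045 mean [ 0.4705 -0.0785] rect [470.9 -78.1] [56.4 54.1] 1.2 eqdia 57.0
top [339.2 229.6] 425 z 0.05 mean [ 0.4701 -0.0783] rect [470.5 -77.8] [56.1 53.8] 1.2 eqdia 56.7
top [339.2 229.6] 425 z 0.07 mean [ 0.4684 -0.0771] rect [468.8 -76.7] [54.9 52.6] 1.2 eqdia 55.5
top [266.8 233.1] 86 z 0.045 mean [0.4572 0.0984] rect [457.5  99.2] [24.5 22. ] 2.8 eqdia 25.6
top [266.8 233.1] 86 z 0.05 mean [0.4569 0.0977] rect [457.1  98.5] [24.3 21.9] 2.8 eqdia 25.4
top [266.8 233.1] 
[... 576 characters left out ...]
qdia 61.9
scene [270.6 169.9] 338 z 0.07 mean [ 0.6417 -0.0799] rect [641.2 -80.3] [34.2 84.3] 81.7 eqdia 60.5
scene [375.4 185.7] 61 z 0.045 mean [0.4401 0.0759] rect [439.5  75.6] [24.  21.7] 55.4 eqdia 25.1
scene [375.4 185.7] 61 z 0.05 mean [0.4432 0.0798] rect [442.6  79.5] [23.9 21.6] 55.4 eqdia 25.0
scene [375.4 185.7] 61 z 0.07 mean [0.4557 0.0952] rect [455.1  95. ] [23.4 21.1] 55.4 eqdia 24.4
scene [314.2 214.6] 151 z 0.045 mean [0.6132 0.08  ] rect [613.5  85.2] [32.9 53.4] 6.8 eqdia 36.6
scene [314.2 214.6] 151 z 0.05 mean [0.6153 0.0838] rect [615.7  89. ] [32.7 53.1] 6.8 eqdia 36.4
scene [314.2 214.6] 151 z 0.07 mean [0.6239 0.0992] rect [624.3 104.3] [32.  51.9] 6.8 eqdia 35.6
```

Run:
```python
from h import *
d=dict(np.load("top.npz")); s=dict(np.load("scene.npz"))
im=d["image"][150:190,255:300,::-1]
cv2.imwrite("pics/b1.png",cv2.resize(im,None,fx=13,fy=13,interpolation=cv2.INTER_CUBIC))
im=s["image"][200:250,290:340,::-1]
cv2.imwrite("pics/b2.png",cv2.resize(im,None,fx=11,fy=11,interpolation=cv2.INTER_CUBIC))
```

```text
(no output)
```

View pics/b1.png

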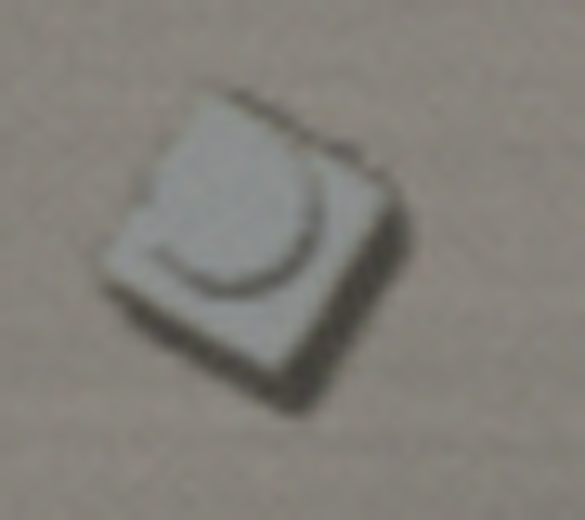

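View pics/b2.png

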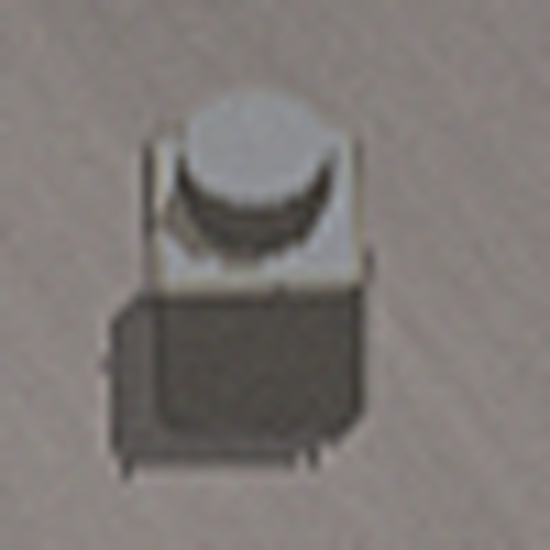

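Run:
```python
from h import *
d=dict(np.load("top.npz")); s=dict(np.load("scene.npz"))
f=lambda p,k,x,y:(np.array(p)+.5)/k-.5+[x,y]
c=f([(103,265),(210,88),(392,195),(285,368)],13,255,150)
w=px2w(d,c,.05);print(w,w.mean(0))
for i in range(4):
    v=w[(i+1)%4]-w[i];print(np.hypot(*v),np.degrees(np.arctan2(v[1],v[0]))%90)
print("cap",px2w(d,f([(238,210)],13,255,150),.068))
c=f([(155,292),(362,287)],11,290,200);w=px2w(s,c,.05);v=w[1]-w[0];print(w,np.hypot(*v),np.degrees(np.arctan2(v[1],v[0]))%90)
print("cap",px2w(s,f([(257,148)],11,290,200),.068))
from rig import *
for z in(.03,.2,.3):
  for x,y in((.47,-.078),(.6312,-.1043),(.6326,-.2586),(.4823,.2368),(.6328,.2414)):
    q=ik([x,y,z],[0,1,0,0]);print(z,x,y,None if q is None else np.round(q,2))
```

```text
[[0.61446999 0.11661602]
 [0.65032371 0.09771813]
 [0.62989217 0.06150047]
 [0.59509639 0.08060511]] [0.62244557 0.08910993]
0.04052924157492932 62.20704342560914
0.041583247733408976 60.57126652500547
0.03969551310121115 61.23099205421761
0.040891586179698146 61.720078076031484
cap [[0.62152104 0.08881787]]
[[0.65278419 0.10112874]
 [0.61610562 0.12167091]] 0.04203924550454687 60.74859075414619
cap [[0.62318559 0.09204058]]
0.03 0.47 -0.078 [ 0.51  0.32 -0.47  1.98  0.19  0.88 -0.06]
0.03 0.6312 -0.1043 [ 0.45  0.63 -0.47  1.54  0.31  1.05 -0.1 ]
0.03 0.6326 -0.2586 [ 0.55  0.68 -0.32  1.4   0.23  1.09  0.2 ]
0.03 0.4823 0.2368 [ 0.22  0.58 -0.94  1.81  0.54  1.03 -0.94]
0.03 0.6328 0.2414 [ 0.1   0.8  -0.8   1.41  0.59  1.18 -0.78]
0.2 0.47 -0.078 [ 0.56  0.11 -0.49  1.79  0.06  1.25  0.05]
0.2 0.6312 -0.1043 [ 0.44  0.47 -0.48  1.36  0.22  1.36 -0.03]
0.2 0.6326 -0.2586 [ 0.55  0.55 -0.33  1.22  0.17  1.4   0.23]
0.2 0.4823 0.2368 [ 0.33  0.4  -1.08  1.63  0.36  1.33 -0.8 ]
0.2 0.6328 0.2414 [ 0.12  0.67 -0.9   1.22  0.51  1.48 -0.72]
0.3 0.47 -0.078 [ 0.57  0.06 -0.5   1.62  0.03  1.47  0.07]
0.3 0.6312 -0.1043 [ 0.42  0.44 -0.47  1.18  0.19  1.57 -0.01]
0.3 0.6326 -0.2586 [ 0.53  0.53 -0.34  1.03  0.17  1.61  0.25]
0.3 0.4823 0.2368 [ 0.43  0.41 -1.27  1.45  0.39  1.56 -0.82]
0.3 0.6328 0.2414 [ 0.08  0.64 -0.92  1.03  0.5   1.67 -0.68]
```

```bash
cat > m.py <<'E'
from rig import *
import numpy as np
def Q(deg): a=np.radians(deg)/2; return [0,float(np.cos(a)),float(np.sin(a)),0]
ZG=.014; ZH=.14
def st(s): print(s,"t",round(current_t(),2),"tcp",np.round(current_tcp_pos(),4),"F",np.round(current_force(),1),"op",round(current_opening(),3))
def pick(x,y,a):
    goto([x,y,ZH],Q(a)); move_l([x,y,ZG],velocity=.12); st("down")
    set_gripper(0.0,40); st("closed")
    move_l([x,y,ZH],velocity=.15); st("lifted")
def place(x,y,a):
    move_l([x,y,ZH],Q(a),velocity=.2); st("over")
    move_l([x,y,ZG+.012],velocity=.12); move_l([x,y,ZG+.005],velocity=.03); st("low")
    set_gripper(1.0); st("open")
    move_l([x,y,ZH],velocity=.15); st("up")
def pic(n):
    import cv2
    for k in("scene","top"):
        d=get_image(k);np.savez(k+".npz",**d);cv2.imwrite(f"pics/{k}{n}.png",d["image"][:,:,::-1])
E
python3 - <<'E'
from m import *
pick(.470,-.078,0); pic("1")
E
```

```text
down t 3.21 tcp [ 0.4706 -0.0781  0.0147] F [-0.4  0.5  0.4] op 1.002
closed t 3.58 tcp [ 0.4704 -0.0781  0.0149] F [-2.2  0.6  6.5] op 0.687
lifted t 4.57 tcp [ 0.4693 -0.078   0.139 ] F [ 0.3  0.1 -1. ] op 0.681
```

View pics/scene1.png

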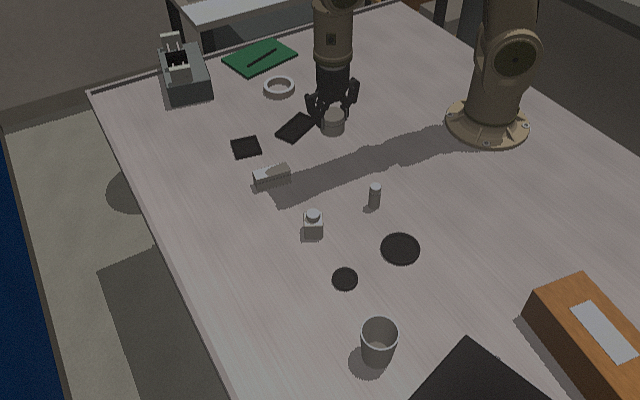

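The jar hangs level in the gripper at about (333,122). The other objects haven't moved.

Run:
```python
from m import *
place(.4823,.2368,0)
pick(.4556,.095,12); pic("2")
```

```text
over t 6.39 tcp [0.4825 0.2357 0.1399] F [-0.4 -0.1 -1.2] op 0.682
low t 7.88 tcp [0.4823 0.2368 0.019 ] F [-0.1  0.  -1.1] op 0.685
open t 8.27 tcp [0.4823 0.2368 0.0191] F [-1.1 -0.   0.4] op 0.997
up t 9.22 tcp [0.4818 0.2364 0.1391] F [ 0.6 -0.2 -0.9] op 0.999
down t 11.06 tcp [0.4562 0.0953 0.0146] F [-0.1  0.5 -0.4] op 1.005
closed t 11.62 tcp [0.4558 0.095  0.0143] F [-1.5 -0.7  5.3] op 0.315
lifted t 12.62 tcp [0.455  0.0948 0.1391] F [ 0.  -0.4 -0.2] op 0.319
```

View pics/scene2.png

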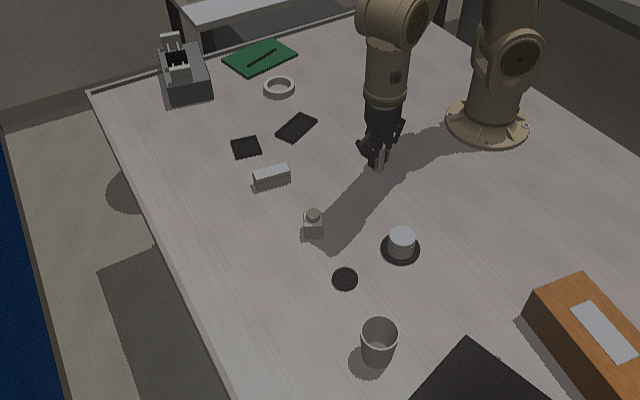

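The jar is standing inside the large dish at about (401,242), and the vial is in the gripper and upright at (378,162).

Run:
```python
from m import *
place(.6328,.2414,12)
pick(.6225,.090,-28.7); pic("3")
```

```text
over t 14.02 tcp [0.6325 0.2409 0.1398] F [ 0.3  0.1 -0.2] op 0.324
low t 15.5 tcp [0.6327 0.2413 0.0188] F [ 0.5 -0.9 -0.1] op 0.317
open t 16.1 tcp [0.6328 0.2414 0.019 ] F [-1.1  0.2  0. ] op 0.999
up t 17.06 tcp [0.6323 0.241  0.1387] F [-0.2 -0.1 -0.3] op 0.997
down t 18.92 tcp [0.6232 0.0902 0.015 ] F [0.1 0.8 0.2] op 1.0
closed t 19.38 tcp [0.6229 0.0901 0.0146] F [-0.3 -0.2  4.3] op 0.512
lifted t 20.38 tcp [0.6218 0.0897 0.1387] F [-0.1 -0.4 -2. ] op 0.506
```

View pics/scene3.png

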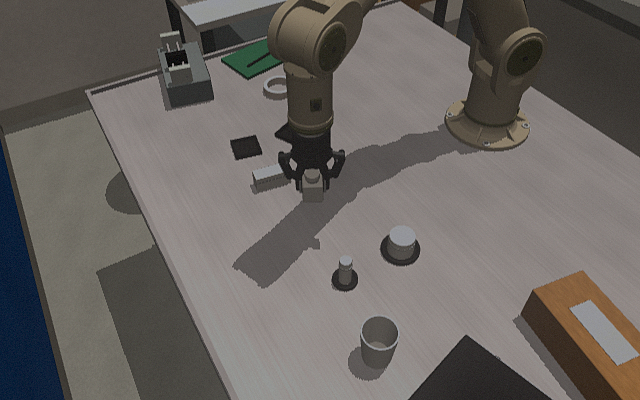

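The vial is upright in the small dish at (345,268). The bottle is held level at (313,185), and its opening reading of about 0.51 matches a 44 mm body.

Run:
```python
from m import *
place(.6326,-.2586,-12.1)
pick(.6312,-.1043,-98.6); pic("4")
```

```text
over t 22.37 tcp [ 0.6329 -0.2571  0.1401] F [-0.3  0.6 -1.5] op 0.51
low t 23.85 tcp [ 0.6325 -0.2586  0.0189] F [0.3 0.1 0.1] op 0.51
open t 24.34 tcp [ 0.6326 -0.2586  0.019 ] F [-0.5 -0.4  0.5] op 1.005
up t 25.3 tcp [ 0.6319 -0.2585  0.1387] F [-0.6 -0.4  0.1] op 1.003
down t 27.96 tcp [ 0.632  -0.1044  0.015 ] F [0.4 0.2 0.2] op 0.997
closed t 28.48 tcp [ 0.6315 -0.1043  0.0144] F [-0.5 -1.1  3.6] op 0.415
lifted t 29.47 tcp [ 0.6304 -0.1042  0.1387] F [-0.2 -0.  -1.3] op 0.413
```

View pics/scene4.png

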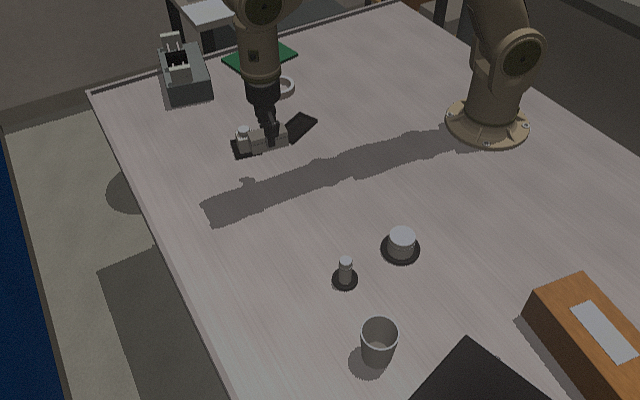

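The slide box is held level at (268,136), and behind it the bottle stands in the square dish.

Run:
```python
from m import *
place(.4756,-.2608,-65.3)
goto([.47,0.05,.32],Q(0)); wait(.3); pic("5a")
goto([.277,-.56,.25],Q(-63.6)); wait(.3); pic("5"); st("end")
import cv2
t=cv2.imread("pics/top5.png"); s=cv2.imread("pics/scene5.png")
cv2.imwrite("pics/t5.png",cv2.resize(t[140:265,190:450],None,fx=3,fy=3,interpolation=cv2.INTER_CUBIC))
cv2.imwrite("pics/s5.png",cv2.resize(s[100:300,220:430],None,fx=3,fy=3,interpolation=cv2.INTER_CUBIC))
from h import *
d=dict(np.load("top.npz")); rep(d,"top",(190,140,260,125))
s=dict(np.load("scene.npz")); rep(s,"scene",(220,105,210,195))
```

```text
over t 30.82 tcp [ 0.4762 -0.2599  0.1399] F [ 0.4  0.7 -1.4] op 0.414
low t 32.3 tcp [ 0.4754 -0.2607  0.0189] F [-0.4 -1.4 -0.4] op 0.411
open t 32.85 tcp [ 0.4756 -0.2608  0.019 ] F [-0.2 -0.1 -0.2] op 1.0
up t 33.81 tcp [ 0.475  -0.2605  0.139 ] F [-0.   1.1  0.3] op 1.002
end t 38.25 tcp [ 0.2771 -0.5599  0.25  ] F [-1.   1.   0.2] op 1.0
top [210.6 159. ] 72 z 0.045 mean [0.6406 0.2502] rect [640.5 250.4] [20.9 23. ] 1.6 eqdia 24.6
top [210.6 159. ] 72 z 0.05 mean [0.6393 0.2487] rect [639.2 248.9] [20.8 22.9] 1.6 eqdia 24.5
top [210.6 159. ] 72 z 0.07 mean [0.6339 0.2427] rect [633.8 242.9] [20.4 22.4] 1.6 eqdia 24.0
top [413.1 166.7] 167 z 0.045 mean [ 0.6344 -0.2629] rect [ 635.5 -259.8] [37.9 40.9] 77.9 eqdia 37.5
top [413.1 166.7] 167 z 0.05 mean [ 0.6331 -0.2616] rect [ 634.2 -258.6] [37.7 40.7] 77.9 eqdia 37.3
top [413.1 166.7] 167 z 0.07 mean [ 0.6279 -0.2565] rect [ 629.  -253.5] [36.9 39.8] 77.9 eqdia 36.4
top [210.  221.2] 397 z 0.045 mean [0.4828 0.2395] rect [482.1 239.5] [51.8 54.7] 1.5 eqdia 55.3
top [210.  221.2] 397 z 0.05 mean [0.4823 0.2381] rect [481.6 238.1
[... 935 characters left out ...]
dia 31.3
scene [242.6 128.3] 67 z 0.07 mean [ 0.6331 -0.2606] rect [ 634.6 -261.9] [26.6 32.8] 70.0 eqdia 30.6
scene [402.2 234.9] 417 z 0.045 mean [0.477  0.2316] rect [477.4 231.2] [54.9 57. ] 2.1 eqdia 57.5
scene [402.2 234.9] 417 z 0.05 mean [0.4799 0.2346] rect [480.3 234.2] [54.6 56.7] 2.1 eqdia 57.1
scene [402.2 234.9] 417 z 0.07 mean [0.4916 0.2466] rect [491.9 246.3] [53.3 55.4] 2.1 eqdia 55.9
scene [345.5 259.5] 95 z 0.045 mean [0.6202 0.2235] rect [620.1 223.6] [23.6 23.3] 57.8 eqdia 25.8
scene [345.5 259.5] 95 z 0.05 mean [0.6223 0.2265] rect [622.2 226.6] [23.5 23.2] 57.8 eqdia 25.7
scene [345.5 259.5] 95 z 0.07 mean [0.6308 0.2387] rect [630.7 238.8] [23.  22.7] 57.8 eqdia 25.1
```

View pics/t5.png

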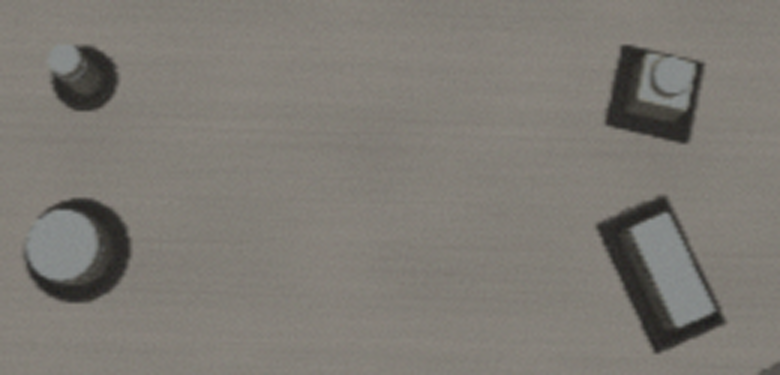

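View pics/s5.png

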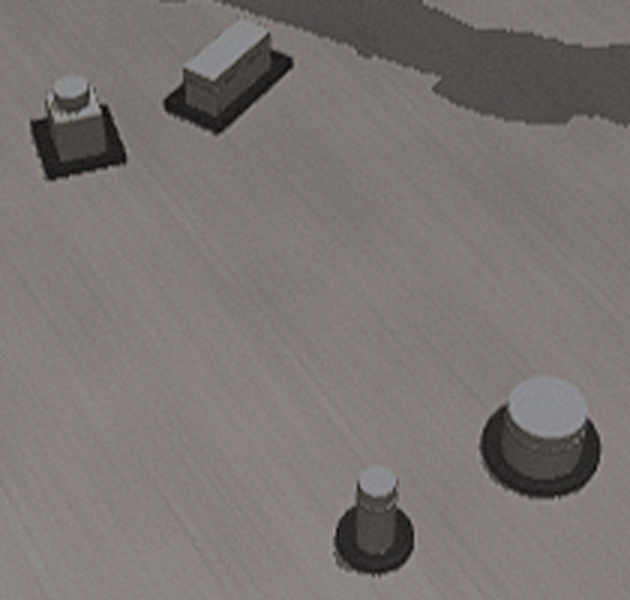

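View pics/top5.png

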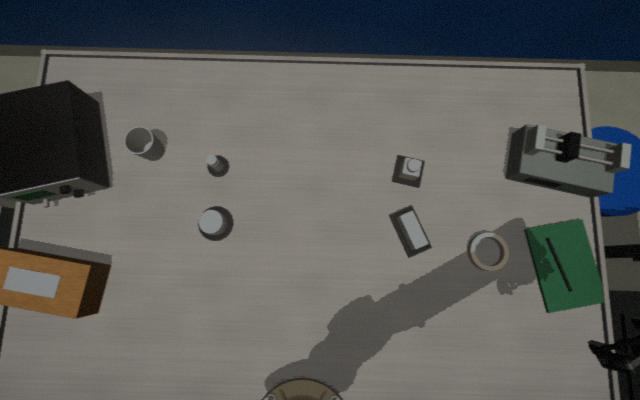

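Both views show all four containers upright inside the rims. The beaker (140,140) and the tape roll (488,251) are where they started.

Run:
```python
from rig import *
sign_off(); print(current_t())
```

```text
the job is handed in; nothing more can be done
the job is handed in; nothing more can be done
```

All four containers are in their matching holders, and I handed the job in at about 38 s of the 96 s allowed. No verdict is reported back.

- **Placing:** I measured the containers and holders from both cameras, which agreed to within about 3 mm. Each container was picked and placed at the first try, and no reading I printed showed more than about 7 N of outside force on the tool.
- **Final check:** pictures from both cameras, taken with the arm back near its start pose, show all four containers upright and inside the rims. The jar, vial and slide box measure about 1–4 mm from the holder centres, against the 13 mm limit.
- **Square bottle:** its cap hides part of its top, so its own position is less certain, but the estimates also fall within about 4 mm.
- **Seated on the floor:** I had no direct height reading. I judged this from the pictures and from releasing each container about 1 mm above the holder floor.
- **Bystanders:** the beaker and the tape roll are in the same place in the picture as at the start.

No check failed.

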